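# Store the seed potato in the push-to-open drawer

### The job

Put the whole seed potato away in the dark drawer of the low wooden cabinet. The drawer has a touch latch and no handle: press its front in gently until the latch lets go and the drawer springs out, lay the potato inside without dropping it, then gently press the front back in until it latches and the drawer stays shut by itself. Never press or lean hard on the cabinet or drawer, and leave the other things where they are.

Things in the scene. Friction and masses are not known exactly. Their poses are not given: they have to be found in the camera images.
- cabinet: low dark wooden cabinet, screwed down, 220 deep (x) x 260 wide (y) x 78 mm high. Origin: centre of its underside, on the table. +x runs from its front to its back, z up; its one drawer opens towards its -x, roughly towards the robot. The carcass's front edge is at x = -110 mm. More than 20 N of the robot on the cabinet or its drawer is too hard
- drawer (a joint): drawer travel along the cabinet's -x, m: 0 latched, 0.095 fully out, negative when pressed past its latched place. A spring always pushes it out (6 N shut, 3 N fully out). To relatch, push from fully out past 0 to the firm stop (10 to 22 mm past), then let go: it returns to 0 and stays. Speed adds drag, 3 N per 0.1 m/s
- drawer_front (a point): centre of the drawer front's face, 39 mm up; axes as the cabinet's. Plain slab 228 wide, 52 high, 38 mm thick; latched, its face is 30 mm proud, at x = -140 mm of the cabinet. Touch latch: press in to the firm stop, 10 to 22 mm deep (hidden, differs each time: feel the force rise above 7 N; 11 N is plenty), then let go: the drawer follows out
- drawer_in (a point): point on the drawer's inner floor (16 mm above the table), moves with the drawer; with the drawer fully out it is the middle of the uncovered part, which is 87 mm (x) by 204 mm (y), between the back of the front slab and the carcass; axes as the cabinet's. Side walls reach 45 mm, the front slab 65 mm above the table; the opening under the cabinet's top is 66 mm above the table
- potato_mid (a point): centre of the whole seed potato, a round squat brown potato 52 mm wide and 42 mm high with three pale buds on top, standing on its flat underside on the table (centre 21 mm up); about 90 g
- half_a: bystander: potato half, 62 mm wide, 24 high, cut face up; origin under its centre
- half_b: bystander: potato half, 56 mm wide, 22 high, cut face up; origin under its centre
- half_c: bystander: potato half, 59 mm wide, 23 high, cut face up; origin under its centre
- knife: bystander: paring knife, 180 mm long along its x, 14 high, lying on the table; origin near its middle
- bowl: bystander: small white bowl, 96 mm wide, 40 high, on top of the cabinet towards its back; origin under its centre
- pan: bystander: steel pot, 160 mm wide, 90 high, on the table; origin under its centre
Mind the look-alikes: they are no part of the job. Leave any green or purple look-alike of the part that bears potato_mid alone.

How it is judged:
By the outcome, as a careful person would: the job done as asked, in the order asked, and still so for the second after the job is handed in, with the robot touching nothing.
It also fails if it takes over 72 s, if anything falls off the work surface, if the arm or the gripper's body presses on something with over 40 N, if the wrist force passes 120 N, or if a joint passes its speed limit or range.

### The arm

A 6-joint arm with a two-finger parallel gripper is mounted at the origin on the work surface. World frame = base frame: x ahead of the robot, y to its left, z up, the work surface at z = 0. Lengths are in m, angles in rad, forces in N, time in s.
With the tool pointing down it reaches from about 0.25 to 0.775 m from the base axis. Payload 8.9 kg.
Tool frame: the origin (TCP) lies midway between the tips of the shut fingers; the grasp point (between the pads) lies 19 mm behind it; z points along the fingers, y is the direction in which the jaws open and shut (so a half turn about z gives the same grasp; the last joint's range is limited). The gripper opens to 85 mm and grips with 20 to 120 N. Pads are 22 mm wide; open, the fingers measure 114 mm over their backs; the gripper's body (76 mm by 85 mm) begins 54 mm behind the grasp point. The pads swing forward as they close: fully open they stand 13 mm farther back than shut.
Start: joints at [-1.431, 0.291, -0.153, 1.127, 0, 1.431], TCP at [0.144, -0.505, 0.231] pointing down, gripper open.
Joint ranges: [-2.52, 2.52], [-0.91, 1.74], [-1.3, 1.37], [-1.96, 2.02], [-1.52, 1.47], [-3.14, 3.14]. Speed limits (rad/s): [2.22, 2.22, 2.79, 3.14, 3.14, 3.14].

### API

Orientations are given as a rotation vector (axis times angle).
In Python, from cell import env gives the robot as it stands.
- The arm moves only by the tool play_rows, never from a script. Its argument "increments" is a list of rows, each a list of 3 entries, a list of its own where there are three numbers: the opening, from 0 (shut) to 1 (fully open), then the shift along the tool's x, y, z in m, then the turn about the tool's z in degrees. In form: [[grip, [dx, dy, dz], roll], ...]. A call has 1 to 20 rows; each row is the pose to reach, as a shift and turn from the pose measured when the call began, along the tool's axes at that moment; what a row does not reach only later rows make up. A row lasts 1/12 s, in which the tool goes at most 41.7 mm and 7.16 degrees, less where a joint would pass 70% of its speed; a pose out of reach is approached as far as the arm can. A call with a gripper value outside its range is refused whole. The fingers move at their own pace and stop on an object; "grip_force" is the grip in N (left out, the last holds). Time passes only in rows, so rows that repeat a pose let the fingers close. It gives the time, the measured TCP pose, the force and the opening at its end, in the units of the state.
- env.observe(): the state, without advancing time (a new reading comes with each control period).
- env.grab_frame(name): name is "scene" or "top" or "wrist"; returns a dict with "image" (384x512x3 uint8, red, green, blue), "fx", "fy", "cx", "cy" (pixels), "cam_to_world" (4x4, takes a point from camera to world coordinates). Camera axes: x right, y down, z forward; pixel columns grow to the right and rows downward; lengths in m; the calibration is good to about 2 mm. A picture is of the moment at which its call begins. There is no depth.
- env.sign_off(): hands the job in, once; it reports no verdict.
Trained networks look in a picture, given as the dict that the camera call returned (one of the last four; its "shot" number tells which), for a name from the list of things; names that differ only in an ending like _2 or _b are one class to them, and where a whole thing is asked for, a point or a joint stands for the part that bears it (a point fixed in the world has none). Each returns a list of dicts, best first, with "score" (0 to 1); they miss things now and then, are a little off and sometimes report something else, mostly with a low value. They report only what shows in the picture. A call takes as long as a camera call. They do not tell look-alikes from the thing itself.
- env.outline_of(picture, thing): "region" (384x512 bool, what is visible of it) and "extent" ([centre column, centre row, width, height] in pixels, round what is visible of it).
The state is a dict: "time": time; "joints": joint angles; "qd": joint speeds; "joint_torque": joint torques, N m; "tcp_pos": TCP position; "ee_rot": TCP orientation; "force": force on the tool from outside, world axes, zero at the start; "moment": the same for the moment, N m; "finger_gap": opening from 0.0 (shut) to 1.0 (fully open).
Only numpy, scipy, OpenCV 4.12 (cv2) and the standard library are available. Lean on these libraries where they do the work, as an engineer would, in place of code of your own. Each camera call takes 0.05 s, during which the arm holds its last target.

## Working session

There is one attempt and no reset: what is moved stays moved. The work goes in short steps, Python scripts to look and compute and a tool call to move; the robot and the scene stay as the last step left them, time stands still between calls to the robot, and variables do not carry over. Pictures are saved under pics/ and viewed, and the job is handed in when it is done.

Besides the shell and the picture viewer there is one more tool, called after ">>>" as name([rows], argument=value, ...), one row to a line, values as JSON. play_rows: Moves the arm, as the interface text tells. Its arguments: {"type":"object","properties":{"increments":{"type":"array"},"grip_force":{"type":"number"}},"required":["increments"]}

```bash
mkdir -p pics; ls; cat > h.py <<'E'
import numpy as np,cv2
from cell import env
from scipy.spatial.transform import Rotation as R
def save(p,n): cv2.imwrite(f'pics/{n}.png',cv2.cvtColor(p['image'],cv2.COLOR_RGB2BGR))
def ray(p,u,v,z):
    T=np.array(p['cam_to_world']); d=T[:3,:3]@np.array([(u-p['cx'])/p['fx'],(v-p['cy'])/p['fy'],1]); o=T[:3,3]
    return o+d*(z-o[2])/d[2]
def proj(p,X):
    T=np.linalg.inv(np.array(p['cam_to_world'])); c=T[:3,:3]@np.array(X)+T[:3,3]
    return c[0]/c[2]*p['fx']+p['cx'],c[1]/c[2]*p['fy']+p['cy']
E
python3 - <<'E'
from h import *
o=env.observe();print(o)
for n in('scene','top'):
    p=env.grab_frame(n);save(p,n+'0')
    print(n,np.array(p['cam_to_world'])[:3].round(3).tolist())
    for t in['cabinet','drawer_front','potato_mid','half_a','knife','bowl','pan']:
        for d in env.outline_of(p,t):
            u,v=d['extent'][:2];print(t,round(d['score'],2),np.round(d['extent'],0).tolist(),ray(p,u,v,.02).round(3).tolist())
E
```

```text
pics
{'time': 0.0, 'joints': array([-1.43130678e+00,  2.91263261e-01, -1.54150317e-01,  1.12671917e+00,
       -1.93954741e-05,  1.43150657e+00]), 'qd': array([ 0.00072678, -0.00049326, -0.00106265,  0.00203382, -0.00162268,
       -0.00166355]), 'joint_torque': array([ 8.76904778e-06, -5.37145329e+01,  3.31367898e+01,  1.60319003e-02,
       -3.06676347e-04, -2.06144239e-05]), 'tcp_pos': array([ 0.14440881, -0.50426965,  0.23073221]), 'ee_rot': array([-3.10979883e+00, -4.36303182e-01,  3.06629923e-05]), 'force': array([ 0.76480979, -0.02483145, -0.30263115]), 'moment': array([ 0.04226425,  0.00492212, -0.02700268]), 'finger_gap': 0.9963447809649714}
scene [[0.433, 0.67, -0.602, 1.304], [0.901, -0.33, 0.281, -0.299], [-0.011, -0.665, -0.747, 0.946]]
cabinet 0.6 [217.0, 275.0, 133.0, 128.0] [0.752, -0.143, 0.02]
drawer_front 0.64 [196.0, 228.0, 84.0, 30.0] [0.592, -0.137, 0.02]
potato_mid 0.75 [303.0, 160.0, 16.0, 16.0] [0.488, 0.253, 0.02]
potato_mid 0.71 [284.0, 181.0, 13.0, 13.0] [0.542, 0.16, 0.02]
potato_mid 0.59 [298.0, 137.0, 14.0, 10.0] [0.389, 0.293, 0.02]
half_a 0.75 [246.0,
[... 516 characters left out ...]
102.0, 102.0] [0.743, -0.148, 0.02]
drawer_front 0.9 [317.0, 188.0, 85.0, 16.0] [0.63, -0.147, 0.02]
potato_mid 0.62 [205.0, 222.0, 20.0, 15.0] [0.538, 0.157, 0.02]
potato_mid 0.57 [169.0, 239.0, 20.0, 20.0] [0.493, 0.255, 0.02]
half_a 0.93 [229.0, 263.0, 16.0, 24.0] [0.426, 0.092, 0.02]
half_a 0.7 [118.0, 225.0, 17.0, 23.0] [0.53, 0.395, 0.02]
half_a 0.67 [112.0, 266.0, 16.0, 26.0] [0.419, 0.409, 0.02]
half_a 0.44 [317.0, 188.0, 85.0, 16.0] [0.631, -0.147, 0.02]
knife 0.56 [398.0, 254.0, 56.0, 49.0] [0.45, -0.364, 0.02]
knife 0.33 [170.0, 240.0, 17.0, 20.0] [0.489, 0.252, 0.02]
bowl 0.71 [312.0, 126.0, 35.0, 36.0] [0.803, -0.136, 0.02]
pan 0.82 [144.0, 156.0, 72.0, 72.0] [0.719, 0.33, 0.02]
```

View pics/scene0.png

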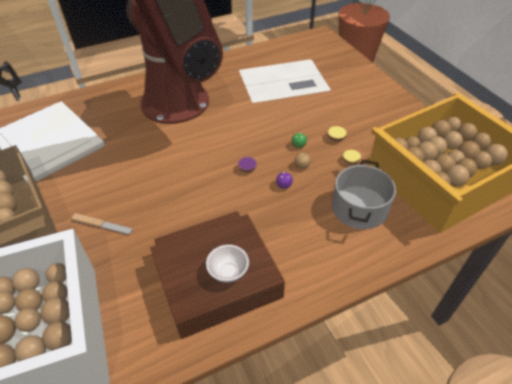

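View pics/top0.png

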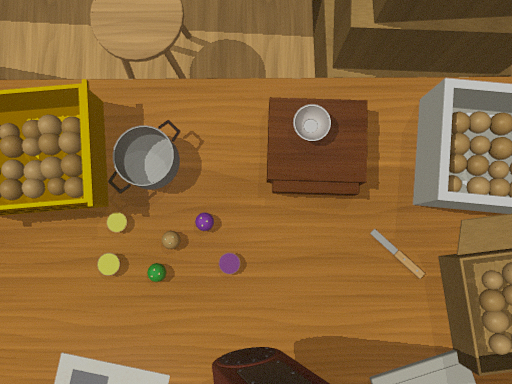

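```bash
python3 - <<'E'
import cv2,numpy as np
a=cv2.imread('pics/top0.png')[170:290,90:250];a=cv2.resize(a,None,fx=5,fy=5,interpolation=2)[:, :800]
cv2.imwrite('pics/c1.png',a)
b=cv2.imread('pics/scene0.png')[120:200,230:370];cv2.imwrite('pics/c2.png',cv2.resize(b,None,fx=5.7,fy=5.7,interpolation=2))
E
```

```text
(no output)
```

View pics/c1.png

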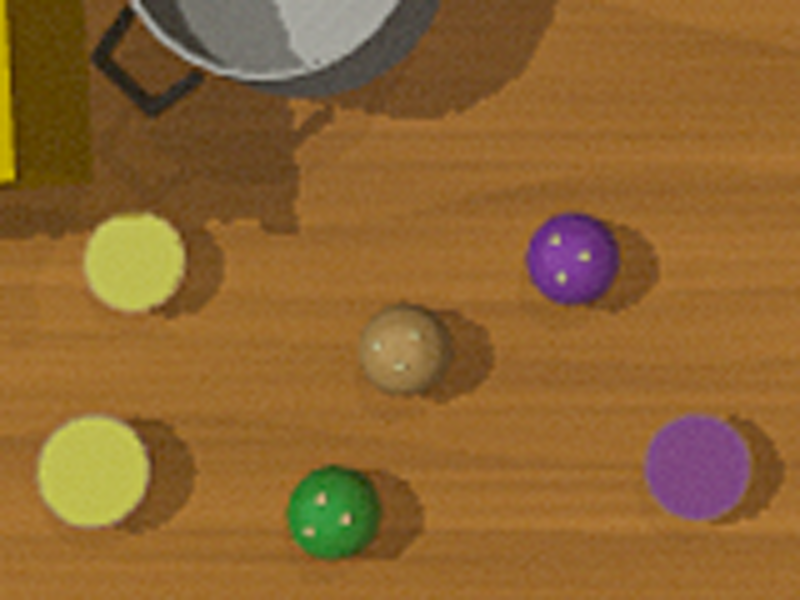

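View pics/c2.png

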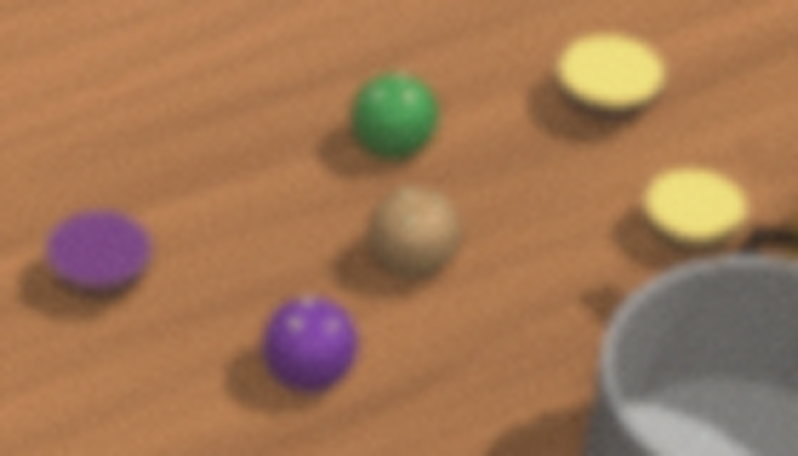

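The top view shows three round potatoes: brown at (171,240), green at (157,272) and purple at (204,222). The brown one, with pale buds, is at scene (303,160) and fits the description. The enlarged crop confirms it. Next I'll measure the cabinet pose.

```bash
cat > fit.py <<'E'
from h import *
from scipy.optimize import least_squares
def edges(p,n):
    b=cv2.imread(f'pics/{n}.png')
E
python3 - <<'E'
from h import *
p=env.grab_frame('top');q=env.grab_frame('scene')
import pickle;pickle.dump((p,q),open('f.pkl','wb'))
for pp in(p,q):
  for t in('cabinet','drawer_front','potato_mid'):
    for d in env.outline_of(pp,t):
        m=d['region'].astype('uint8');c=max(cv2.findContours(m,0,2)[0],key=cv2.contourArea)
        print(t,round(d['score'],2),np.round(cv2.boxPoints(cv2.minAreaRect(c)),1).tolist())
        if t=='potato_mid':
            v,u=np.nonzero(m);print(ray(pp,u.mean(),v.mean(),.021).round(4))
        if t=='cabinet': print(cv2.approxPolyDP(c,4,True)[:,0].tolist())
im=cv2.cvtColor(p['image'],4)[85:205,250:385];cv2.imwrite('pics/c3.png',cv2.resize(im,None,fx=5,fy=5,interpolation=2))
E
```

```text
cabinet 0.58 [[265.8999938964844, 193.60000610351562], [267.8999938964844, 97.0999984741211], [368.1000061035156, 99.0999984741211], [366.1000061035156, 195.60000610351562]]
[[271, 98], [267, 181], [273, 192], [357, 193], [365, 181], [367, 102]]
drawer_front 0.64 [[271.79998779296875, 193.10000610351562], [272.29998779296875, 179.60000610351562], [357.29998779296875, 182.1999969482422], [356.8999938964844, 195.6999969482422]]
drawer_front 0.56 [[265.3999938964844, 193.6999969482422], [268.0, 96.0999984741211], [368.3999938964844, 98.80000305175781], [365.79998779296875, 196.39999389648438]]
potato_mid 0.7 [[195.0, 213.0], [213.0, 213.0], [213.0, 230.0], [195.0, 230.0]]
[0.5395 0.1602 0.021 ]
potato_mid 0.67 [[159.60000610351562, 236.1999969482422], [174.39999389648438, 228.8000030517578], [181.1999969482422, 242.39999389648438], [166.39999389648438, 249.8000030517578]]
[0.4912 0.2512 0.021 ]
potato_mid 0.57 [[144.1999969482422, 268.3999938964844], [160.60000610351562, 260.20001220703125], [168.8000030517578, 276.6000061035156], [152.39999389648438, 284.79998779296875]]
[0.4023 0.2875
[... 457 characters left out ...]
999969482422, 216.60000610351562], [155.5, 244.5]]
drawer_front 0.43 [[70.9000015258789, 220.3000030517578], [73.30000305175781, 211.10000610351562], [132.5, 226.3000030517578], [130.10000610351562, 235.60000610351562]]
drawer_front 0.36 [[142.1999969482422, 242.89999389648438], [250.8000030517578, 199.5], [289.1000061035156, 295.20001220703125], [180.39999389648438, 338.6000061035156]]
potato_mid 0.67 [[291.0, 133.0], [306.0, 133.0], [306.0, 147.0], [291.0, 147.0]]
[0.4021 0.2872 0.021 ]
potato_mid 0.59 [[273.0, 180.0], [283.5, 169.5], [294.5, 180.5], [284.0, 191.0]]
[0.5383 0.1592 0.021 ]
potato_mid 0.5 [[294.0, 153.0], [310.0, 153.0], [310.0, 168.0], [294.0, 168.0]]
[0.4894 0.2499 0.021 ]
```

View pics/c3.png

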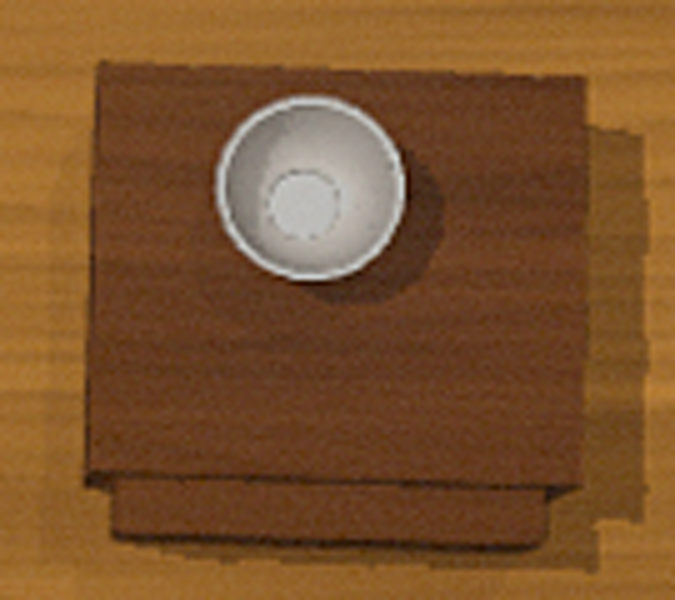

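```bash
python3 - <<'E'
from h import *
import pickle
from scipy.optimize import least_squares
p,q=pickle.load(open('f.pkl','rb'))
obs=[(269.4,97.4),(367.2,100.4),(366.2,182.6),(267.4,179.4)]
C=[(.11,.13,.078),(.11,-.13,.078),(-.11,-.13,.078),(-.11,.13,.078)]
def f(x):
    c,s=np.cos(x[2]),np.sin(x[2]);r=[]
    for o,(a,b,z) in zip(obs,C): r+=list(np.subtract(proj(p,(x[0]+c*a-s*b,x[1]+s*a+c*b,z)),o))
    return r
r=least_squares(f,[.75,-.15,0]);x=r.x;print(x[:2],np.degrees(x[2]),np.round(r.fun,1))
def W(a,b,z):
    c,s=np.cos(x[2]),np.sin(x[2]);return (x[0]+c*a-s*b,x[1]+s*a+c*b,z)
print('front',W(-.14,0,.039),'in',W(-.205+.0485+.0,0,.016))
ims=[]
for pp,n in((p,'o1'),(q,'o2')):
    im=cv2.cvtColor(pp['image'],4)
    im=cv2.resize(im,None,fx=3,fy=3,interpolation=2)
    P=lambda X:tuple(int(round(3*t+1)) for t in proj(pp,X))
    for z in(.078,0):
        pts=[P(W(a,b,z)) for a,b,_ in C]; cv2.polylines(im,[np.array(pts)],1,(0,255,0),1)
    pts=[P(W(-.14,b,z)) for b,z in((.114,.013),(.114,.065),(-.114,.065),(-.114,.013))];cv2.polylines(im,[np.array(pts)],1,(0,0,255),1)
    u,v=P(W(0,0,.04));ims=im[max(0,v-280):v+280,max(0,u-350):u+350];cv2.imwrite(f'pics/{n}.png',ims)
E
```

```text
[ 0.75191669 -0.14348807] -2.005314971665014 [-0.1 -0.   0.2 -0.1  0.4  0.  -0.6  0.1]
front (np.float64(0.6120024276192402), np.float64(-0.13858915942267233), 0.039) in (np.float64(0.5955125324616122), np.float64(-0.13801178806000133), 0.016)
```

View pics/o1.png

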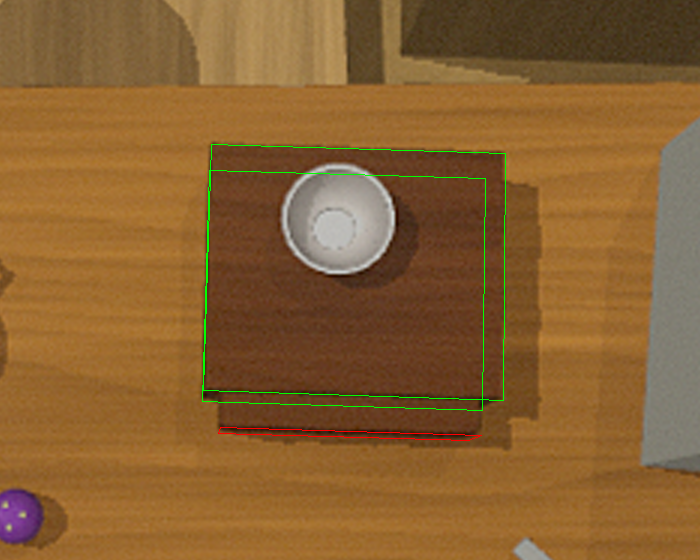

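View pics/o2.png

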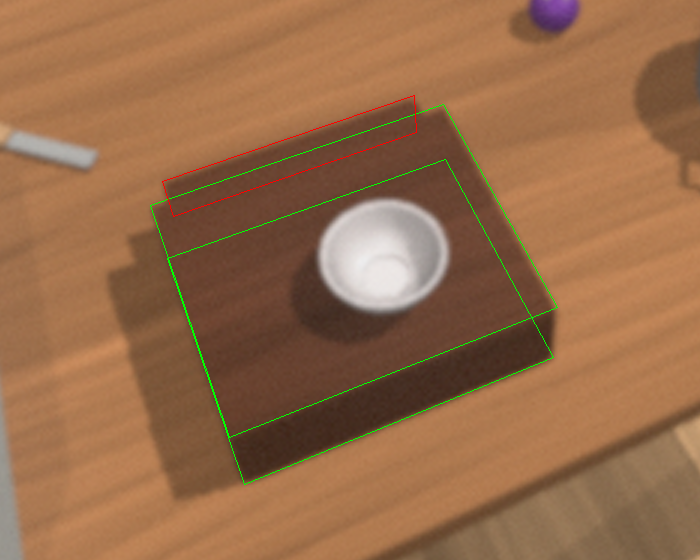

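Overlay agrees with both pictures: the cabinet is at (0.752, −0.1435), yaw −2°. The brown potato is at (0.490, 0.2505).

```bash
cat >> h.py <<'E'
CX,CY,YAW=.7519,-.1435,np.radians(-2.0)
def W(a,b,z):
    c,s=np.cos(YAW),np.sin(YAW);return np.array((CX+c*a-s*b,CY+s*a+c*b,z))
def go(t,yaw=-2.0):
    o=env.observe();M=R.from_rotvec(o['ee_rot']).as_matrix()
    y=np.degrees(np.arctan2(M[1,0],M[0,0]))
    print('t',round(o['time'],2),'yaw',round(y,2),'delta tool',(M.T@(np.array(t)-o['tcp_pos'])).round(4),'roll',round(y-yaw,2),'F',o['force'].round(2),'gap',round(o['finger_gap'],3), 'tilt z',M[:,2].round(3))
def cab():
    o=env.observe();d=o['tcp_pos']-np.array([CX,CY,0]);c,s=np.cos(YAW),np.sin(YAW)
    print('cab',round(c*d[0]+s*d[1],4),round(-s*d[0]+c*d[1],4),round(d[2],4),'Fx',round(c*o['force'][0]+s*o['force'][1],2))
E
python3 -c "
from h import *
go(W(-.19,0,.23))"
```

```text
t 1.2 yaw 15.98 delta tool [ 0.5026 -0.2388  0.0013] roll 17.98 F [ 0.28 -0.18 -0.14] gap 0.998 tilt z [ 0. -0. -1.]
```

>>> play_rows([
  [0,[0.031,-0.015,0],1],
  [0,[0.063,-0.03,0],2],
  [0,[0.094,-0.045,0],3],
  [0,[0.126,-0.06,0],4.5],
  [0,[0.157,-0.075,0],6],
  [0,[0.188,-0.09,0],7],
  [0,[0.22,-0.105,0],8],
  [0,[0.251,-0.12,0],9],
  [0,[0.283,-0.134,0],10],
  [0,[0.314,-0.15,0],11],
  [0,[0.346,-0.164,0],12],
  [0,[0.377,-0.18,0],13.5],
  [0,[0.41,-0.195,0],15],
  [0,[0.44,-0.21,0],16],
  [0,[0.47,-0.224,0],17],
  [0,[0.49,-0.232,0],18],
  [0,[0.5,-0.238,0],18],
  [0,[0.5025,-0.239,0],18],
  [0,[0.5025,-0.239,0],18],
])

```text
time: 2.78
tcp_pos: [0.5616, -0.1365, 0.2311]
ee_rot: [3.141, -0.053, -0.001]
force: [-0.1, -0.1, -1.0]
finger_gap: 0.003
```

```bash
python3 -c "
from h import *
go(W(-.175,0,.03));cab();p=env.grab_frame('wrist');save(p,'w1')"
```

```text
t 2.78 yaw -1.95 delta tool [0.0155 0.0003 0.2011] roll 0.05 F [-0.14 -0.06 -0.98] gap 0.003 tilt z [-0.001 -0.    -1.   ]
cab -0.1904 0.0003 0.2311 Fx -0.14
```

View pics/w1.png

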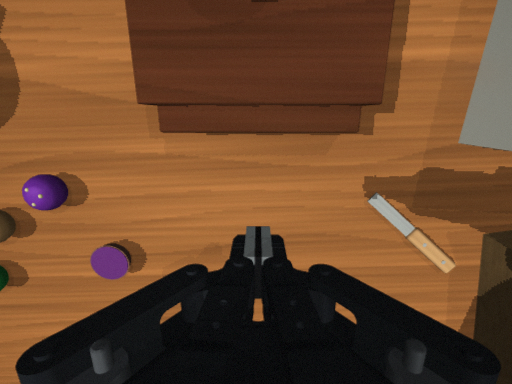

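The wrist view shows the drawer front slab at rows 104–132, centred ahead of the shut fingers at (258,240). I'll descend in front of it.

>>> play_rows([
  [0,[0.001,0,0.03],0],
  [0,[0.001,0,0.065],0],
  [0,[0.002,0,0.1],0],
  [0,[0.003,0,0.135],0],
  [0,[0.004,0,0.17],0],
  [0,[0.005,0,0.192],0],
  [0,[0.005,0,0.199],0],
  [0,[0.005,0,0.2],0],
  [0,[0.005,0,0.2],0],
])

```text
time: 3.58
tcp_pos: [0.566, -0.1382, 0.0321]
ee_rot: [3.141, -0.056, -0.0]
force: [-0.2, -0.9, 0.5]
finger_gap: -0.002
```

>>> play_rows([
  [0,[0.008,0,0],0],
  [0,[0.015,0,0],0],
  [0,[0.02,0,0],0],
  [0,[0.024,0,0],0],
  [0,[0.027,0,0],0],
  [0,[0.03,0,0],0],
  [0,[0.032,0,0],0],
  [0,[0.034,0,0],0],
  [0,[0.034,0,0],0],
  [0,[0.034,0,0],0],
])

```text
time: 4.42
tcp_pos: [0.5999, -0.1394, 0.032]
ee_rot: [3.141, -0.056, -0.001]
force: [-0.6, -0.1, -0.3]
finger_gap: -0.002
```

```bash
python3 -c "
from h import *
go(W(-.151,0,.03));cab()"
```

```text
t 4.42 yaw -2.06 delta tool [ 0.001  -0.0012  0.002 ] roll -0.06 F [-0.6  -0.1  -0.33] gap -0.002 tilt z [-0. -0. -1.]
cab -0.152 -0.0012 0.032 Fx -0.6
```

Not yet clearly in contact. I'll press on in small steps.

>>> play_rows([
  [0,[0.001,0,0],0],
  [0,[0.002,0,0],0],
  [0,[0.003,0,0],0],
  [0,[0.004,0,0],0],
  [0,[0.005,0,0],0],
  [0,[0.006,0,0],0],
  [0,[0.006,0,0],0],
  [0,[0.006,0,0],0],
])

```text
time: 5.08
tcp_pos: [0.6046, -0.1396, 0.0319]
ee_rot: [3.141, -0.057, -0.004]
force: [-5.1, 0.9, 3.4]
finger_gap: 0.006
```

>>> play_rows([
  [0,[0.001,0,0],0],
  [0,[0.002,0,0],0],
  [0,[0.003,0,0],0],
  [0,[0.004,0,0],0],
  [0,[0.004,0,0],0],
  [0,[0.004,0,0],0],
])

```text
time: 5.58
tcp_pos: [0.6073, -0.1396, 0.0318]
ee_rot: [3.141, -0.057, -0.008]
force: [-5.6, 0.5, 4.4]
finger_gap: -0.001
```

>>> play_rows([
  [0,[0.002,0,0],0],
  [0,[0.003,0,0],0],
  [0,[0.004,0,0],0],
  [0,[0.005,0,0],0],
  [0,[0.005,0,0],0],
  [0,[0.005,0,0],0],
])

```text
time: 6.08
tcp_pos: [0.6106, -0.1397, 0.0316]
ee_rot: [3.141, -0.058, -0.013]
force: [-7.5, -0.5, 5.8]
finger_gap: 0.003
```

>>> play_rows([
  [0,[0.001,0,0],0],
  [0,[0.002,0,0],0],
  [0,[0.003,0,0],0],
  [0,[0.003,0,0],0],
  [0,[0.003,0,0],0],
])

```text
time: 6.5
tcp_pos: [0.612, -0.1397, 0.0315]
ee_rot: [3.141, -0.058, -0.018]
force: [-7.4, -0.3, 5.3]
finger_gap: -0.002
```

>>> play_rows([
  [0,[0.001,0,0],0],
  [0,[0.002,0,0],0],
  [0,[0.003,0,0],0],
  [0,[0.003,0,0],0],
  [0,[0.003,0,0],0],
])

```text
time: 6.92
tcp_pos: [0.613, -0.1397, 0.0313]
ee_rot: [3.141, -0.059, -0.024]
force: [-9.8, -0.2, 6.7]
finger_gap: -0.0
```

>>> play_rows([
  [0,[0.001,0,0],0],
  [0,[0.002,0,0],0],
  [0,[0.003,0,0],0],
  [0,[0.003,0,0],0],
])

```text
time: 7.25
tcp_pos: [0.6128, -0.1396, 0.0311]
ee_rot: [3.141, -0.059, -0.033]
force: [-13.3, -0.9, 10.3]
finger_gap: 0.004
```

```bash
python3 -c "
from h import *
o=env.observe();print(o['force'],o['joints'].round(4),o['moment']);cab()"
```

```text
[-13.30958661  -0.88700778  10.34857455] [-0.3369  0.6647 -0.1032  0.8228 -0.0066  2.8426] [-0.0639577   2.43327063  0.03542644]
cab -0.1391 -0.001 0.0311 Fx -13.27
```

The advance has stopped at about 11 mm with the force rising, so that's the firm stop. I'll let go and back off.

>>> play_rows([
  [0,[-0.004,0,0],0],
  [0,[-0.009,0,0],0],
  [0,[-0.017,0,0],0],
  [0,[-0.027,0,0],0],
  [0,[-0.037,0,0],0],
  [0,[-0.047,0,0],0],
  [0,[-0.057,0,0],0],
  [0,[-0.067,0,0],0],
  [0,[-0.077,0,0],0],
  [0,[-0.087,0,0],0],
  [0,[-0.097,0,0],0],
  [0,[-0.107,0,0],0],
  [0,[-0.117,0,-0.002],0],
  [0,[-0.127,0,-0.004],0],
  [0,[-0.135,0,-0.006],0],
  [0,[-0.14,0,-0.008],0],
  [0,[-0.142,0,-0.01],0],
  [0,[-0.142,0,-0.01],0],
])

```text
time: 8.75
tcp_pos: [0.4713, -0.1345, 0.0447]
ee_rot: [3.14, -0.06, -0.031]
force: [0.8, 1.2, 0.6]
finger_gap: 0.001
```

```bash
python3 -c "
from h import *
go([.49,.2505,.15],178);cab();p=env.grab_frame('top');save(p,'t2');q=env.grab_frame('scene');save(q,'s2')
im=cv2.cvtColor(p['image'],4)[85:285,150:400];cv2.imwrite('pics/c4.png',cv2.resize(im,None,fx=3,fy=3,interpolation=2))
print(env.observe()['joints'].round(3))
for d in env.outline_of(p,'drawer_front')[:2]: print(d['score'],d['extent'],ray(p,d['extent'][0],d['extent'][1]+d['extent'][3]/2,.065))"
```

```text
t 8.75 yaw -2.18 delta tool [ 0.0019 -0.3853 -0.1057] roll -180.18 F [0.76 1.22 0.61] gap 0.001 tilt z [-0.02 -0.   -1.  ]
cab -0.2807 -0.0008 0.0447 Fx 0.71
[-0.421  0.434 -0.494  0.661 -0.008  2.758]
0.7 [314.5, 204.3, 87.4, 46.4] [ 0.52145903 -0.13389019  0.065     ]
0.21 [318.8, 161.8, 101.9, 133.6] [ 0.518569   -0.14506235  0.065     ]
```

View pics/c4.png

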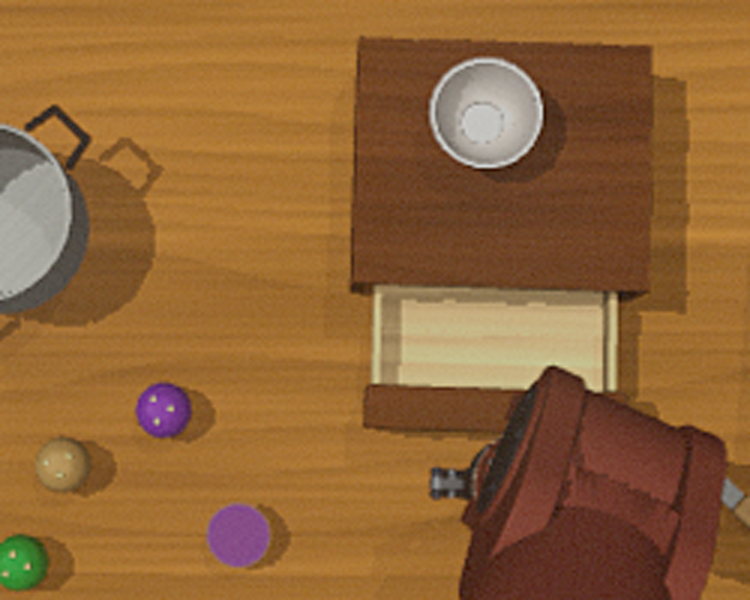

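The top view shows the drawer fully out, with its front slab edge at crop row 430. I'll move to the brown potato, turning −180° on the way to stay within joint 6's range.

>>> play_rows([
  [0,[0,0,-0.03],-6],
  [0,[0,0,-0.06],-13],
  [0.3,[0,-0.01,-0.09],-20],
  [0.6,[0,-0.03,-0.105],-27],
  [1,[0,-0.055,-0.106],-34],
  [1,[0,-0.08,-0.106],-41],
  [1,[0,-0.106,-0.106],-48],
  [1,[0,-0.132,-0.106],-55],
  [1,[0,-0.158,-0.106],-62],
  [1,[0,-0.184,-0.106],-69],
  [1,[0,-0.21,-0.106],-76],
  [1,[0,-0.236,-0.106],-83],
  [1,[0,-0.262,-0.106],-90],
  [1,[0,-0.288,-0.106],-97],
  [1,[0,-0.314,-0.106],-104],
  [1,[0.001,-0.34,-0.106],-111],
  [1,[0.001,-0.36,-0.106],-118],
  [1,[0.002,-0.375,-0.106],-125],
  [1,[0.002,-0.383,-0.106],-132],
  [1,[0.002,-0.385,-0.106],-139],
])

```text
time: 10.57
tcp_pos: [0.4906, 0.252, 0.1495]
ee_rot: [-1.137, -2.908, 0.011]
force: [-0.3, -0.0, -0.6]
finger_gap: 0.999
```

>>> play_rows([
  [1,[0,0,0],-7],
  [1,[0,0,0],-14],
  [1,[0,0,0],-21],
  [1,[0,0,0],-28],
  [1,[0,0,0],-35],
  [1,[0,0,0],-41],
  [1,[0,0,0],-41],
])

```text
time: 11.15
tcp_pos: [0.4907, 0.2522, 0.1492]
ee_rot: [-0.039, -3.121, -0.0]
force: [-0.0, 0.5, 0.0]
finger_gap: 0.997
```

```bash
python3 -c "
from h import *
go([.49,.2505,.05],178);print(env.observe()['joints'].round(3));p=env.grab_frame('wrist');save(p,'w2')
q=env.grab_frame('top')
for pp in(p,q):
  for d in env.outline_of(pp,'potato_mid'):
    v,u=np.nonzero(d['region']);print(round(d['score'],2),np.round(d['extent'],1),ray(pp,d['extent'][0],d['extent'][1],.021).round(4),pp['image'][int(v.mean()),int(u.mean())])
im=cv2.cvtColor(q['image'],4)[85:285,90:340];cv2.imwrite('pics/c5.png',cv2.resize(im,None,fx=3,fy=3,interpolation=2))"
```

```text
t 11.15 yaw 178.57 delta tool [-0.0013 -0.0017  0.0992] roll 0.57 F [-0.01  0.53  0.01] gap 0.997 tilt z [-0.02  0.   -1.  ]
[ 0.338  0.414 -0.197  0.979  0.007  0.363]
0.89 [252.6 186.1  47.5  49. ] [0.4907 0.247  0.021 ] [164 149 100]
0.73 [291.   97.   54.2  53.4] [0.4028 0.2867 0.021 ] [ 58 128  57]
0.57 [174.6 230.1  49.2  41.7] [0.5387 0.1594 0.021 ] [ 97  40 137]
0.73 [205.9 221.2  16.9  17. ] [0.54   0.1554 0.021 ] [141  73 168]
0.51 [157.6 273.1  22.2  18.1] [0.4006 0.2846 0.021 ] [ 48 152  63]
```

View pics/w2.png

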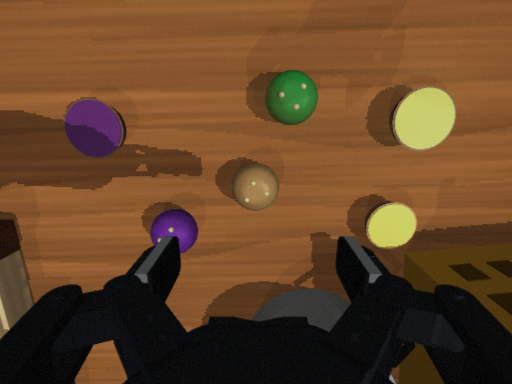

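View pics/c5.png

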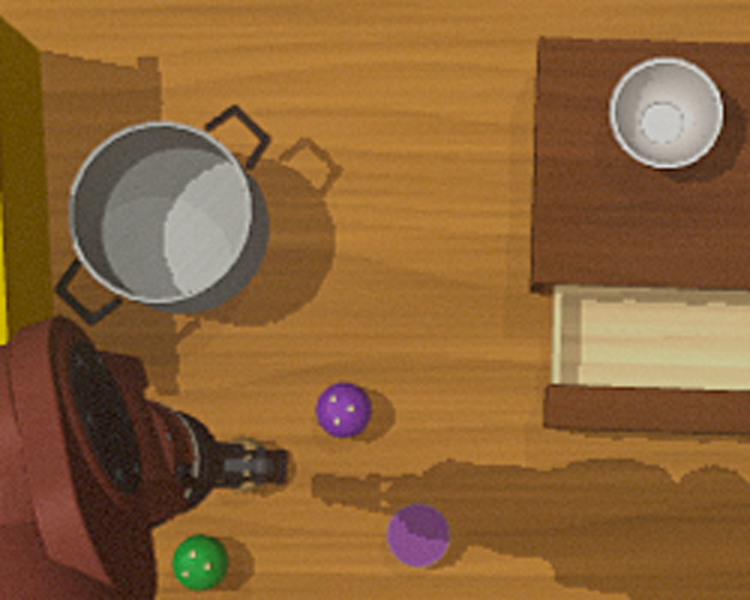

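Wrist view: the brown potato is at (253,186), centred between the open jaws, and the purple one at (175,230) is clear of the left finger once I'm down. Descending.

```bash
python3 -c "
from h import *
go([.4905,.2497,.0015],178)"
```

```text
t 11.35 yaw 178.12 delta tool [-0.003  -0.0024  0.1478] roll 0.12 F [ 0.77 -0.43  0.29] gap 0.993 tilt z [-0.02  0.   -1.  ]
```

>>> play_rows([
  [1,[-0.001,-0.002,0.025],0],
  [1,[-0.001,-0.0024,0.05],0],
  [1,[-0.002,-0.0024,0.075],0],
  [1,[-0.002,-0.0024,0.1],0],
  [1,[-0.003,-0.0024,0.12],0],
  [1,[-0.003,-0.0024,0.135],0],
  [1,[-0.003,-0.0024,0.143],0],
  [1,[-0.003,-0.0024,0.147],0],
  [1,[-0.003,-0.0024,0.147],0],
  [0.5,[-0.003,-0.0024,0.147],0],
  [0.3,[-0.003,-0.0024,0.147],0],
  [0.3,[-0.003,-0.0024,0.147],0],
  [0.3,[-0.003,-0.0024,0.147],0],
  [0.3,[-0.003,-0.0024,0.147],0],
  [0.3,[-0.003,-0.0024,0.147],0],
], grip_force=25)

```text
time: 12.6
tcp_pos: [0.4913, 0.2499, 0.0035]
ee_rot: [-0.051, -3.123, -0.001]
force: [-0.9, -0.2, 5.6]
finger_gap: 0.567
```

>>> play_rows([
  [0.3,[0,0,-0.004],0],
  [0.3,[0,0,-0.012],0],
  [0.3,[0,0,-0.03],0],
  [0.3,[0,0,-0.05],0],
  [0.3,[0,0,-0.075],0],
  [0.3,[0,0,-0.1],0],
  [0.3,[0,0,-0.125],0],
  [0.3,[0,0,-0.14],0],
  [0.3,[0,0,-0.147],0],
  [0.3,[0,0,-0.147],0],
])

```text
time: 13.43
tcp_pos: [0.4951, 0.2501, 0.1525]
ee_rot: [-0.052, -3.126, -0.003]
force: [0.2, 0.3, -0.2]
finger_gap: 0.568
```

```bash
python3 -c "
from h import *
go(W(-.1535,0,.15),178);p=env.grab_frame('wrist');save(p,'w3')"
```

```text
t 13.43 yaw 178.11 delta tool [-1.162e-01 -3.847e-01  1.000e-04] roll 0.11 F [ 0.22  0.27 -0.15] gap 0.568 tilt z [-0.016  0.002 -1.   ]
```

View pics/w3.png

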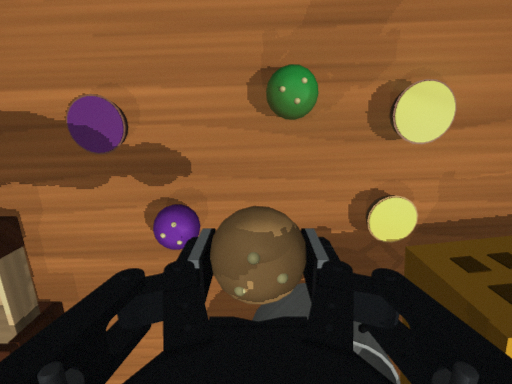

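The potato is held upright between the pads at (258,255), and nothing else has moved. Carrying it over the drawer.

>>> play_rows([
  [0.3,[-0.003,-0.01,0],0],
  [0.3,[-0.01,-0.03,0],0],
  [0.3,[-0.018,-0.057,0],0],
  [0.3,[-0.026,-0.085,0],0],
  [0.3,[-0.034,-0.113,0],0],
  [0.3,[-0.043,-0.142,0],0],
  [0.3,[-0.052,-0.171,0],0],
  [0.3,[-0.061,-0.2,0],0],
  [0.3,[-0.07,-0.229,0],0],
  [0.3,[-0.078,-0.258,0],0],
  [0.3,[-0.087,-0.287,0],0],
  [0.3,[-0.096,-0.316,0],0],
  [0.3,[-0.104,-0.343,0],0],
  [0.3,[-0.11,-0.365,0],0],
  [0.3,[-0.114,-0.379,0],0],
  [0.3,[-0.116,-0.384,0],0],
  [0.3,[-0.116,-0.3847,0],0],
  [0.3,[-0.116,-0.3847,0],0],
])

```text
time: 14.98
tcp_pos: [0.597, -0.1378, 0.1481]
ee_rot: [-0.051, -3.123, -0.003]
force: [-0.1, -0.1, -0.2]
finger_gap: 0.57
```

```bash
python3 -c "
from h import *
go(W(-.1535,0,.021),178);cab();p=env.grab_frame('wrist');save(p,'w4')"
```

```text
t 14.98 yaw 178.12 delta tool [-0.0039 -0.0005  0.1271] roll 0.12 F [-0.12 -0.1  -0.2 ] gap 0.57 tilt z [-0.019  0.002 -1.   ]
cab -0.155 0.0003 0.1481 Fx -0.11
```

View pics/w4.png

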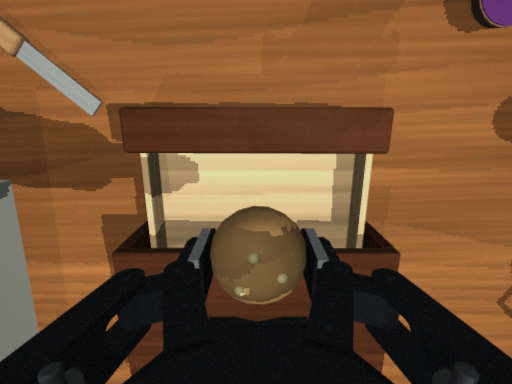

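The wrist view shows the tray (rows 152–250) centred under the potato. Lowering it slowly.

>>> play_rows([
  [0.3,[-0.001,0,0.012],0],
  [0.3,[-0.001,0,0.03],0],
  [0.3,[-0.002,0,0.05],0],
  [0.3,[-0.003,0,0.07],0],
  [0.3,[-0.003,0,0.088],0],
  [0.3,[-0.004,0,0.102],0],
  [0.3,[-0.004,0,0.112],0],
  [0.3,[-0.004,0,0.118],0],
  [0.3,[-0.004,0,0.122],0],
  [0.3,[-0.004,0,0.125],0],
  [0.3,[-0.004,0,0.126],0],
  [0.3,[-0.004,0,0.126],0],
])

```text
time: 16.03
tcp_pos: [0.599, -0.1372, 0.0227]
ee_rot: [-0.05, -3.123, -0.003]
force: [-0.3, 0.1, -0.9]
finger_gap: 0.569
```

```bash
python3 -c "
from h import *
go(W(-.1535,0,.0195),178);cab();p=env.grab_frame('scene');q=env.grab_frame('top')
im=cv2.cvtColor(p['image'],4)[170:320,130:330];cv2.imwrite('pics/s4.png',cv2.resize(im,None,fx=4,fy=4,interpolation=2))"
```

```text
t 16.03 yaw 178.16 delta tool [ 0.0004 -0.001   0.0032] roll 0.16 F [-0.32  0.06 -0.85] gap 0.569 tilt z [-0.018  0.002 -1.   ]
cab -0.153 0.001 0.0227 Fx -0.32
```

View pics/s4.png

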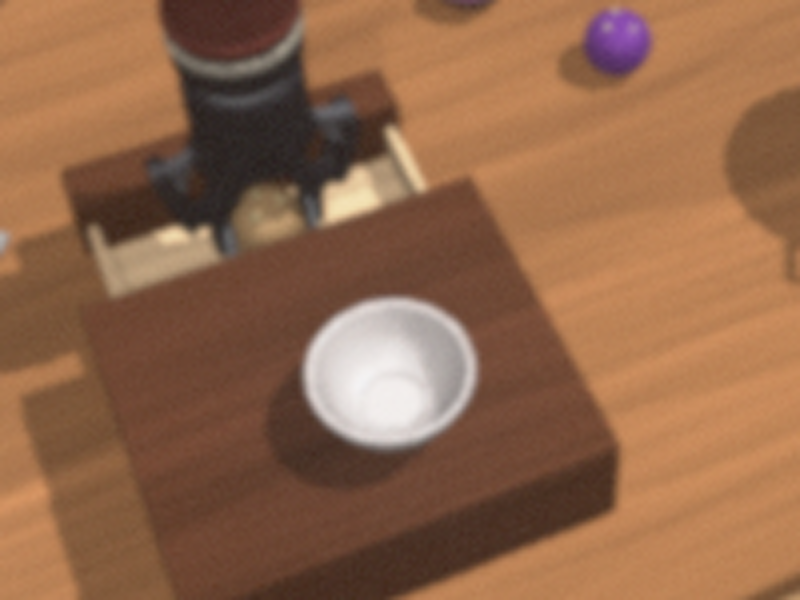

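The potato is in the tray between the pads, with no floor contact felt yet. Feeling down the last 2–3 mm.

>>> play_rows([
  [0.3,[0,0,0.001],0],
  [0.3,[0,0,0.002],0],
  [0.3,[0,0,0.002],0],
])

```text
time: 16.38
tcp_pos: [0.5992, -0.1374, 0.0209]
ee_rot: [-0.05, -3.124, -0.002]
force: [-0.5, 0.4, -1.4]
finger_gap: 0.565
```

>>> play_rows([
  [0.3,[0,0,0.0007],0],
  [0.3,[0,0,0.0014],0],
  [0.3,[0,0,0.0014],0],
])

```text
time: 16.63
tcp_pos: [0.5992, -0.1375, 0.0196]
ee_rot: [-0.051, -3.124, -0.002]
force: [-0.3, 0.3, 0.2]
finger_gap: 0.572
```

>>> play_rows([
  [0.3,[0,0,0.0007],0],
  [0.3,[0,0,0.0012],0],
  [0.3,[0,0,0.0012],0],
])

```text
time: 16.88
tcp_pos: [0.5995, -0.1375, 0.0195]
ee_rot: [-0.05, -3.125, -0.002]
force: [-3.1, 1.2, 10.5]
finger_gap: 0.573
```

Floor contact. Opening.

>>> play_rows([
  [0.55,[0,0,-0.0005],0],
  [0.6,[0,0,-0.0005],0],
  [0.65,[0,0,-0.0005],0],
  [0.72,[0,0,-0.0005],0],
  [0.8,[0,0,-0.0005],0],
  [0.88,[0,0,-0.0005],0],
  [0.9,[0,0,-0.0005],0],
  [0.9,[0,0,-0.0005],0],
  [0.9,[0,0,-0.01],0],
  [0.9,[0,0,-0.03],0],
  [0.9,[0,0,-0.055],0],
  [0.9,[0,0,-0.085],0],
  [0.9,[0,0,-0.11],0],
  [0.9,[0,0,-0.125],0],
  [0.9,[0,0,-0.13],0],
  [0.9,[0,0,-0.13],0],
])

```text
time: 18.22
tcp_pos: [0.6025, -0.138, 0.1512]
ee_rot: [-0.05, -3.128, -0.0]
force: [-0.6, 0.9, -0.4]
finger_gap: 0.901
```

```bash
python3 -c "
from h import *
go(W(-.29,0,.15),178);cab();p=env.grab_frame('wrist');save(p,'w5')
print(env.observe()['joints'].round(3))"
```

```text
t 18.22 yaw 178.15 delta tool [1.405e-01 1.000e-04 3.100e-03] roll 0.15 F [-0.64  0.87 -0.36] gap 0.901 tilt z [-0.013  0.    -1.   ]
cab -0.1495 0.0003 0.1512 Fx -0.67
[-0.341  0.53  -0.005  1.052 -0.004 -0.309]
```

View pics/w5.png

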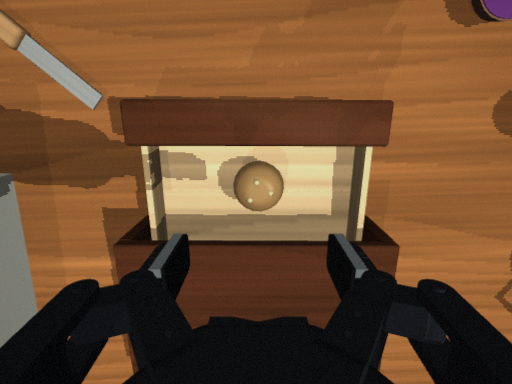

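The potato stands upright in the tray at (259,186). Backing out above the slab, shutting the fingers and going down in front of it.

>>> play_rows([
  [0.5,[0.015,0,0],0],
  [0.2,[0.04,0,0],0],
  [0,[0.07,0,0],0],
  [0,[0.1,0,0],0],
  [0,[0.12,0,0],0],
  [0,[0.133,0,0],0],
  [0,[0.137,0,0.003],0],
  [0,[0.137,0,0.02],0],
  [0,[0.136,0,0.045],0],
  [0,[0.136,0,0.07],0],
  [0,[0.136,0,0.09],0],
  [0,[0.136,0,0.105],0],
  [0,[0.136,0,0.112],0],
  [0,[0.136,0,0.115],0],
  [0,[0.136,0,0.115],0],
])

```text
time: 19.52
tcp_pos: [0.4638, -0.133, 0.0361]
ee_rot: [-0.05, -3.124, -0.002]
force: [-0.2, 0.2, 0.7]
finger_gap: -0.002
```

```bash
python3 -c "
from h import *
go(W(-.1515,0,.035),178);cab()"
```

```text
t 19.52 yaw 178.15 delta tool [-0.1368 -0.0008 -0.0012] roll 0.15 F [-0.23  0.17  0.67] gap -0.002 tilt z [-0.017  0.002 -1.   ]
cab -0.2883 0.0005 0.0361 Fx -0.23
```

>>> play_rows([
  [0,[-0.01,0,0],0],
  [0,[-0.02,0,0],0],
  [0,[-0.029,0,0],0],
  [0,[-0.035,0,0],0],
  [0,[-0.038,0,0],0],
  [0,[-0.041,0,0],0],
  [0,[-0.044,0,0],0],
  [0,[-0.047,0,0],0],
  [0,[-0.05,0,0],0],
  [0,[-0.053,0,0],0],
  [0,[-0.056,0,0],0],
  [0,[-0.06,0,0],0],
  [0,[-0.064,0,0],0],
  [0,[-0.068,0,0],0],
  [0,[-0.072,0,0],0],
  [0,[-0.076,0,0],0],
  [0,[-0.08,0,0],0],
  [0,[-0.084,0,0],0],
  [0,[-0.088,0,0],0],
  [0,[-0.092,0,0],0],
])

```text
time: 21.18
tcp_pos: [0.5547, -0.1358, 0.0344]
ee_rot: [-0.051, -3.122, -0.003]
force: [-7.3, 0.0, 5.2]
finger_gap: 0.003
```

```bash
python3 -c "
from h import *
go(W(-.1515,0,.035),178);cab();q=env.grab_frame('top')
im=cv2.cvtColor(q['image'],4)[85:235,230:400];cv2.imwrite('pics/c6.png',cv2.resize(im,None,fx=4,fy=4,interpolation=2))"
```

```text
t 21.18 yaw 178.14 delta tool [-0.0458 -0.0009 -0.0015] roll 0.14 F [-7.3   0.04  5.18] gap 0.003 tilt z [-0.019  0.002 -1.   ]
cab -0.1973 0.0008 0.0344 Fx -7.29
```

View pics/c6.png

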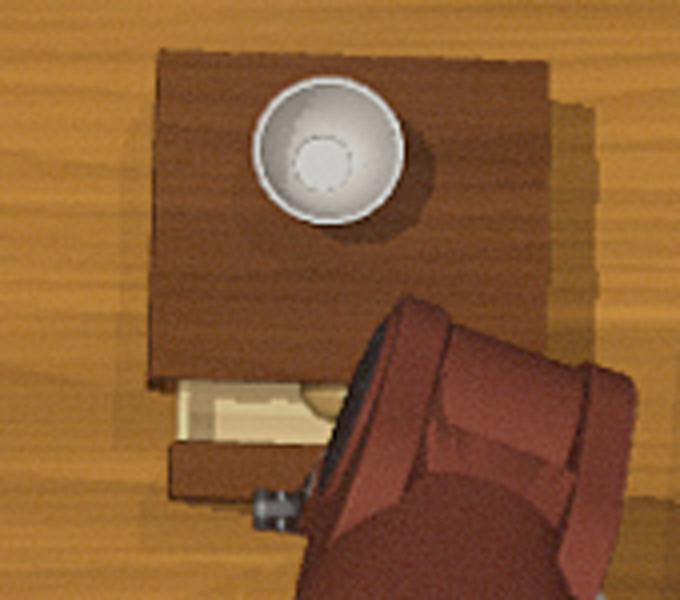

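The drawer is sliding in and the potato is passing under the top. Continuing.

>>> play_rows([
  [0,[-0.003,0,0],0],
  [0,[-0.006,0,0],0],
  [0,[-0.009,0,0],0],
  [0,[-0.012,0,0],0],
  [0,[-0.015,0,0],0],
  [0,[-0.018,0,0],0],
  [0,[-0.021,0,0],0],
  [0,[-0.024,0,0],0],
  [0,[-0.027,0,0],0],
  [0,[-0.03,0,0],0],
  [0,[-0.033,0,0],0],
  [0,[-0.036,0,0],0],
  [0,[-0.039,0,0],0],
  [0,[-0.042,0,0],0],
  [0,[-0.045,0,0],0],
  [0,[-0.048,0,0],0],
  [0,[-0.05,0,0],0],
  [0,[-0.052,0,0],0],
  [0,[-0.052,0,0],0],
])

```text
time: 22.82
tcp_pos: [0.6068, -0.1375, 0.0334]
ee_rot: [-0.051, -3.121, -0.003]
force: [-6.1, 0.1, 5.0]
finger_gap: -0.0
```

>>> play_rows([
  [0,[-0.0015,0,0],0],
  [0,[-0.003,0,0],0],
  [0,[-0.004,0,0],0],
  [0,[-0.004,0,0],0],
])

```text
time: 23.15
tcp_pos: [0.6094, -0.1376, 0.0331]
ee_rot: [-0.051, -3.119, -0.003]
force: [-7.8, 0.7, 4.8]
finger_gap: -0.001
```

```bash
python3 -c "
from h import *
go(W(-.139,0,.035),178);cab()"
```

```text
t 23.15 yaw 178.12 delta tool [-0.0036 -0.0009 -0.002 ] roll 0.12 F [-7.82  0.69  4.78] gap -0.001 tilt z [-0.022  0.002 -1.   ]
cab -0.1426 0.0009 0.0331 Fx -7.84
```

>>> play_rows([
  [0,[-0.0015,0,0],0],
  [0,[-0.003,0,0],0],
  [0,[-0.004,0,0],0],
  [0,[-0.005,0,0],0],
  [0,[-0.005,0,0],0],
])

```text
time: 23.57
tcp_pos: [0.6126, -0.1376, 0.0329]
ee_rot: [-0.052, -3.115, -0.003]
force: [-9.3, -1.2, 8.3]
finger_gap: -0.004
```

>>> play_rows([
  [0,[-0.001,0,0],0],
  [0,[-0.002,0,0],0],
  [0,[-0.003,0,0],0],
  [0,[-0.003,0,0],0],
])

```text
time: 23.9
tcp_pos: [0.6126, -0.1376, 0.0327]
ee_rot: [-0.052, -3.11, -0.003]
force: [-14.5, -1.3, 10.3]
finger_gap: 0.002
```

It stopped at the same x as before (0.6126) with the force rising, so that's the firm stop. Letting go gently and backing away.

>>> play_rows([
  [0,[0.002,0,0],0],
  [0,[0.004,0,0],0],
  [0,[0.007,0,0],0],
  [0,[0.01,0,0],0],
  [0,[0.014,0,0],0],
  [0,[0.018,0,0],0],
  [0,[0.023,0,0],0],
  [0,[0.03,0,0],0],
  [0,[0.04,0,0],0],
  [0,[0.055,0,0],0],
  [0,[0.075,0,0],0],
  [0,[0.1,0,0],0],
  [0,[0.125,0,0],0],
  [0,[0.14,0,-0.01],0],
  [0,[0.145,0,-0.03],0],
  [0,[0.145,0,-0.06],0],
  [0,[0.145,0,-0.09],0],
  [0,[0.145,0,-0.12],0],
  [0,[0.145,0,-0.13],0],
  [0,[0.145,0,-0.13],0],
])

```text
time: 25.57
tcp_pos: [0.4733, -0.1338, 0.1701]
ee_rot: [-0.052, -3.115, -0.0]
force: [0.9, 0.2, 0.0]
finger_gap: -0.001
```

```bash
python3 -c "
from h import *
cab();q=env.grab_frame('top');p=env.grab_frame('scene');save(p,'s7')
for d in env.outline_of(q,'drawer_front')[:2]: print(d['score'],d['extent'])
im=cv2.cvtColor(q['image'],4)[85:285,100:350];cv2.imwrite('pics/c7.png',cv2.resize(im,None,fx=3,fy=3,interpolation=2))
im=cv2.cvtColor(p['image'],4)[180:330,130:330];cv2.imwrite('pics/c8.png',cv2.resize(im,None,fx=3,fy=3,interpolation=2));print(env.observe()['force'])"
```

```text
cab -0.2788 0.0 0.1701 Fx 0.9
0.61 [229.9, 263.6, 19.6, 20.5]
0.6 [315.9, 190.1, 89.5, 14.1]
[ 0.69833282  1.11718362 -0.84851509]
```

View pics/c7.png

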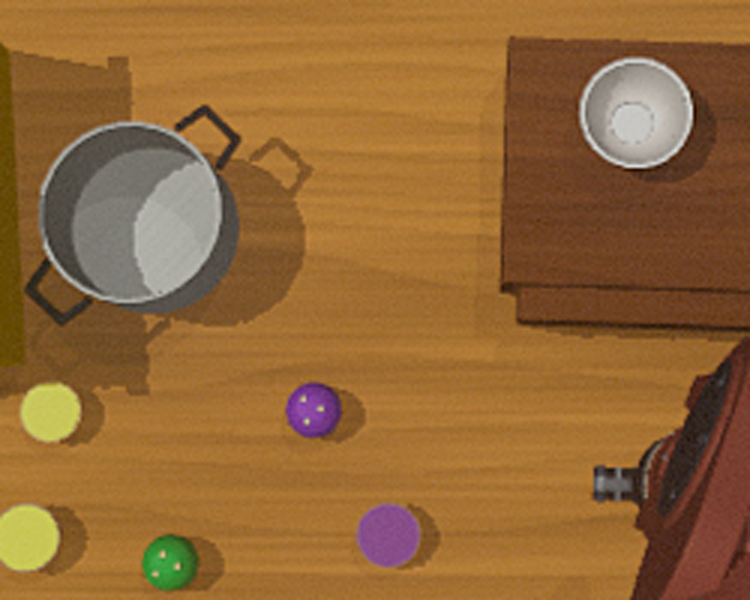

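View pics/s7.png

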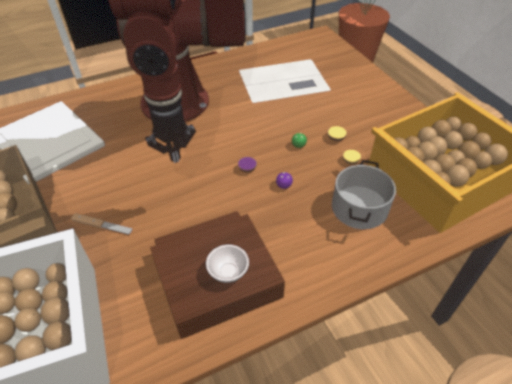

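In both pictures the drawer is back at its latched place (front edge at top-view row ~193, as at the start). The bystanders are unmoved and the arm is clear, so I'm handing in.

```bash
python3 -c "
from h import *
print(env.sign_off())"
```

```text
the job is handed in; nothing more can be done
None
```

The brown seed potato is in the dark drawer, and the drawer is shut and latched. I handed the job in at about 26 s of the 72 s allowed.

- **Opening:** I pressed the front in about 11 mm until it hit the firm stop, then backed off. The drawer sprang fully out.
- **Potato:** I picked the brown potato by colour over the green and purple look-alikes. I lowered it until I felt the tray floor (about 10 N) before letting go, and it stood upright in the middle of the tray.
- **Closing:** I pushed the front slowly back to the same stop and released it. About 1.3 s later the drawer was still at its latched place.

**Force on the drawer:** both presses went past the 11 N suggested as plenty. The highest reading I saw was about 14.5 N along the push, or roughly 18 N in total because the fingers also rubbed downward on the front. That is under the 20 N limit. I only read the force at the end of each move, so brief peaks in between were not measured.

**Last checks:** in the final top and scene pictures the front edge was where it started, and the bystanders in view had not moved. The arm was touching nothing. In the last top view the drawer detector scored a potato half slightly above the real drawer, so I relied on the picture itself there. I could not see the potato once the drawer was shut.

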